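# Wedge the balance slab level

### The job

The stone slab for the balance slopes because the screw foot at its low end is seized too short and it has come down on its rest studs. Stand the spirit level lengthwise on the middle of the slab's top, then slide the yellow wedge thin end first, flat on the bench and in line with the slab, under the screw foot until the bubble rests between the vial's two thick black lines. Leave the wedge there and let go; push gently, don't shove the slab out of place or lean on it, set the level down softly and leave the other things on the bench alone.

Things in the scene. Friction and masses are not known exactly. Their poses are not given: they have to be found in the camera images.
- slab_top (a point): Centre of the top of the grey stone slab (110 wide x 200 long x 25 mm thick, 1.4 to 2 kg, loose, its top about 45 mm above the bench at the high end). x across, y along it towards the low end, z out of its top. It stands on two black rubber feet at the high -y end and rests, 1.7 degrees down, on two short rubber studs at the low +y end (38 mm either side of the middle).
- foot_root (a point): Where the steel screw foot enters the slab's underside, midway between the low studs, 15 mm in from the low end face; axes as slab_top. The foot hangs below: a pad 24 mm across, its underside domed (18 mm radius), so a thin edge slides under it. It is seized, its end 8 to 14.5 mm below this point, how far is not known; with the slab level this point is 20 mm up. It will carry 7 to 12 N.
- slab_heel (a point): Point on the bench midway between the slab's two rubber feet at its high end, 170 mm from the screw foot and the studs; axes as slab_top. This end stays where it is; pushed too hard, the slab slides on its rubber feet.
- wedge_grip (a point): Centre, half-way up, of the grip block of the yellow plastic wedge (80 g): 30 mm across (x), 28 along (y), 28 high, 14 mm above its underside. The thin end points to -y, z is up. The ramp starts 14 mm from here, is 84 mm long and 30 wide; its top falls 1 in 5 from 18 mm to 1.2 mm at the tip; underside flat, slippery. Pushing it under takes 5 to 12 N; it stays in by itself.
- wedge_tip (a point): Middle of the thin end of the wedge, on its underside, 98 mm from the middle of the grip block along the wedge's -y; axes as wedge_grip.
- level_mid (a point): Centre, half-way up, of the dark spirit level (0.3 kg): 24 mm across (x), 120 long (y), iron base 14 mm high, 28 mm high over all, 14 mm above its flat underside. A green vial lies along y in the middle of its top, with a pale bubble 12 mm long and two thick black lines 17 mm apart. Either way round will do.
- vial_mid (a point): Centre of the level's vial, at its crest (26 mm above the level's underside), midway between the two black lines; axes as level_mid.
- bubble_mid (a point): Centre of the pale bubble, at the vial's crest. It keeps level with vial_mid when the level lies true and moves along the level's y to the higher end, 0.6 mm per milliradian (3.5 mm for 1 mm at the screw foot, 0.7 mm for 1 mm of wedge travel), up to 21 mm off. It is between the black lines within 2.5 mm of vial_mid along y. It settles in half a second.
- source_front (a point): Lowest front point of the ion source housing of the large instrument at the back (fixed, nothing to do with it). The housing reaches from here 280 mm upwards, 90 mm to either side (y) and back to the instrument; the arm must pass in front of it or above it.
- vial_rack: Blue vial rack with a few vials, 42 x 98 x 36 mm; a bystander, origin under its base.
- timer: Pale bench timer, 66 x 66 x 19 mm; a bystander, origin under its base.
- note_pad: Orange note pad, 50 x 66 x 9 mm; a bystander, origin under its middle.
- marker: Marker pen with a blue cap, 126 mm long, 12 mm thick; a bystander, origin under its middle.

How it is judged (in metres and radians):
On the way, in this order (a step that is already met when the one before it is completed fails the run):
1. the level stands on the middle of the slab's top, lengthwise, let go (contact force between level and slab above 0.5 N and contact force between the fingers and level below 0.2 N and x of level_mid in the frame of slab_top between -0.03 and 0.03 m and y of level_mid in the frame of slab_top between -0.035 and 0.035 m and z of level_mid in the frame of slab_top below 0.018 m and angle between the y axis of level_mid and the y axis of slab_top, either way round below 0.2 rad and linear speed of level below 0.01 m/s), for 0.2 s.
2. the wedge's ramp is under the screw foot and carries it (contact force between wedge and slab above 2 N and x of foot_root in the frame of wedge_tip between -0.013 and 0.013 m and y of foot_root in the frame of wedge_tip between 0.008 and 0.084 m), for 0.2 s.
At the end, for the whole second after the job is handed in: Level stands released on the slab, within 30 mm across and 35 mm along of the middle, 0.2 rad of lengthwise; wedge flat on the bench (tip within 3 mm), 0.3 rad of the slab's length, its ramp carrying the foot (13 mm of the middle line); bubble within 2.5 mm of the vial's middle; all at rest (all of step 2 and contact force between level and slab above 0.5 N and contact force between the fingers and level below 0.2 N and x of level_mid in the frame of slab_top between -0.03 and 0.03 m and y of level_mid in the frame of slab_top between -0.035 and 0.035 m and z of level_mid in the frame of slab_top below 0.018 m and angle between the y axis of level_mid and the y axis of slab_top, either way round below 0.2 rad and y of bubble_mid in the frame of vial_mid between -0.0025 and 0.0025 m and angle between wedge_tip's own z axis and vertical below 0.035 rad and height (world z) of wedge_tip below 0.003 m and angle between the y axis of wedge_tip and the y axis of slab_top, either way round below 0.3 rad and linear speed of each of slab, wedge below 0.01 m/s); the robot touches nothing.
It fails at once if the heel of the slab is shoved more than 15 mm from where it stood (distance of slab_heel from where it was at the start of the episode above 0.015 m).
It fails at once if the wedge is rammed: more than 25 N between wedge and slab (contact force between wedge and slab above 25 N).
It fails at once if the robot leans on the slab: more than 6 N (contact force between any of the fingers, the arm and slab above 6 N).
It fails at once if the level is dropped on the slab: more than 50 N (contact force between level and slab above 50 N).
It fails at once if a bystander is moved more than 30 mm (distance of any of vial_rack, timer, note_pad, marker from where it was at the start of the episode above 0.03 m).
It also fails if it takes over 72 s, if anything falls off the work surface, if the arm or the gripper's body presses on something with over 40 N, if the wrist force passes 120 N, or if a joint passes its speed limit or range.

### The arm

A 7-joint arm with a two-finger parallel gripper is mounted at the origin on a cart in front of the work surface, level with it; the furniture and walls round the work are solid. World frame = base frame: x ahead of the robot, y to its left, z up, the work surface at z = 0. Lengths are in m, angles in degrees, forces in N, time in s.
With the tool pointing down it reaches from about 0.35 to 0.9 m from the base axis. Payload 8.1 kg.
Tool frame: the origin (TCP) lies midway between the tips of the shut fingers; the grasp point (between the pads) lies manip.pinch_z behind it (manip.pinch_z is the distance from the TCP to the grasp point, in m); z points along the fingers, x is the direction in which the jaws open and shut, and the axes are right-handed (so a half turn about z gives the same grasp; the last joint's range is limited). The gripper opens to 85 mm and grips with 20 to 120 N. Pads are 22 mm wide; open, the fingers measure 114 mm over their backs; the gripper's body (76 mm by 85 mm) begins 54 mm behind the grasp point. The pads swing forward as they close: fully open they stand 13 mm farther back than shut.
Start: joints at [-69.591, 24.895, 1.432, 90.138, -0.665, 64.973, -4.303], TCP at [0.277, 0.56, 0.231] pointing down, gripper open.
Joint ranges: [-149.89, 149.89], [-25.12, 119.58], [-72.63, 75.52], [4.76, 147.25], [-75.54, 255.54], [6.69, 114.76], [-157.13, 157.13]. Speed limits (degrees/s): [127.2, 127.2, 172.46, 172.46, 180, 180, 180].

### API

Orientations are given as [roll, pitch, yaw] about the fixed x, y, z axes, in that order (R = Rz(yaw) Ry(pitch) Rx(roll)).
In Python, from plant import read_state, snapshot, order, manip gives the robot as it stands.
- The arm moves only by the shell command python3 -m crank 'ROWS'. ROWS is JSON, a list of rows, each a list of 3 entries, a list of its own where there are three numbers: the shift along the tool's x, y, z in cm, then the turn, a rotation vector about the tool's x, y, z in degrees, then the finger opening in cm, from 0 to 8.54. In form: [[[x, y, z], [wx, wy, wz], gripper], ...]. A call has 1 to 12 rows; each row is the pose to reach, as a shift and turn from the pose commanded when the call began, along the tool's axes at that moment; what a row does not reach only later rows make up. A row lasts 1/10 s, in which the tool goes at most 50 mm and 8.59 degrees, less where a joint would pass 70% of its speed; a pose out of reach is approached as far as the arm can. A call with a gripper value outside its range is refused whole. The fingers move at their own pace and stop on an object; the grip force is fixed at half the most. Time passes only in rows, so rows that repeat a pose let the fingers close. It gives the time, the measured TCP pose, the force and the opening at its end, in the units of the state.
- read_state(): the state, without advancing time (a new reading comes with each control period).
- snapshot(name): name is "side" or "top"; returns a dict with "img" (400x640x3 uint8, red, green, blue), "depth" (400x640 float32, m along the optical axis (not along the pixel's ray), 0 where there is no reading), "camera_matrix" (3x3 intrinsics, pixels), "R" (3x3) and "t" (3): a world point X has camera coordinates R X + t. Camera axes: x right, y down, z forward; pixel columns grow to the right and rows downward; lengths in m; the calibration is good to about 2 mm. A picture is of the moment at which its call begins.
- order.job_done(): hands the job in, once; it reports no verdict.
The state is a dict: "time_s": time; "joints": joint angles; "qd": joint speeds; "tau": joint torques, N m; "tool_pos": TCP position; "orientation": TCP orientation; "ft_force": force on the tool from outside, world axes, zero at the start; "ft_torque": the same for the moment, N m; "grip_width": finger opening in m.
Only numpy, scipy, OpenCV 4.12 (cv2) and the standard library are available. Lean on these libraries where they do the work, as an engineer would, in place of code of your own. Each camera call takes 0.05 s, during which the arm holds its last target. There are 200 camera calls.

## Working session

There is one attempt and no reset: what is moved stays moved. The work goes in short steps, Python scripts to look and compute and a shell command to move; the robot and the scene stay as the last step left them, time stands still between calls to the robot, and variables do not carry over. Pictures are saved under pics/ and viewed, about 8 in all and at most 12, crops included, and the job is handed in when it is done.

```bash
mkdir -p pics; ls; cat > h.py <<'E'
import numpy as np,cv2
from plant import read_state,snapshot,order,manip
from scipy.spatial.transform import Rotation as Ro
def pts(s):
    K=s["camera_matrix"];d=s["depth"];v,u=np.mgrid[0:400,0:640]
    c=np.stack([(u-K[0,2])/K[0,0]*d,(v-K[1,2])/K[1,1]*d,d],-1)
    return (c-s["t"])@s["R"]   # R^T (c-t)
def save(s,n,crop=None,sc=1):
    im=s["img"][:,:,::-1]
    if crop: a,b,c,d=crop; im=im[b:d,a:c]
    cv2.imwrite("pics/"+n,cv2.resize(im,None,fx=sc,fy=sc,interpolation=cv2.INTER_CUBIC))
def toolvec(dw):
    st=read_state();R=Ro.from_euler('xyz',st["orientation"],degrees=True);return R.inv().apply(dw)*100
E
python3 - <<'E'
from h import *
print(read_state(),manip.pinch_z)
for n in("side","top"):
    s=snapshot(n);save(s,n+"0.png");np.savez("/tmp/"+n+"0.npz",**s);print(n,-s["R"].T@s["t"],s["R"][2],s["camera_matrix"][0,0])
E
```

```text
pics
{'time_s': 0.0, 'joints': array([-69.59406207,  24.93702848,   1.42940277,  90.19153846,
        -0.66552138,  64.97368347,  -4.3032245 ]), 'qd': array([ 0.05772302,  0.04292747, -0.03824806,  0.07859101,  0.03780323,
        0.07349267,  0.04066705]), 'tau': array([ 5.73157758e-04, -6.70483661e+01,  1.02560632e+00, -3.16207767e+01,
        1.57412823e-02,  1.28584533e-02, -2.53590036e-05]), 'tool_pos': array([0.27656711, 0.55988386, 0.23050298]), 'orientation': array([1.79992908e+02, 9.36796140e-02, 6.37121046e+01]), 'ft_force': array([0.52004735, 0.50319497, 0.38883655]), 'ft_torque': array([-0.04593299,  0.01863872,  0.01430263]), 'grip_width': 0.08535507546245961} 0.0187
side [ 0.40045061 -1.04542754  0.72004664] [ 0.10757222  0.83806067 -0.53486683] 440.26559616838665
top [ 0.41730491 -0.06416995  1.69649204] [ 0.07896694  0.01600714 -0.99674871] 498.49588424698396
```

View pics/top0.png

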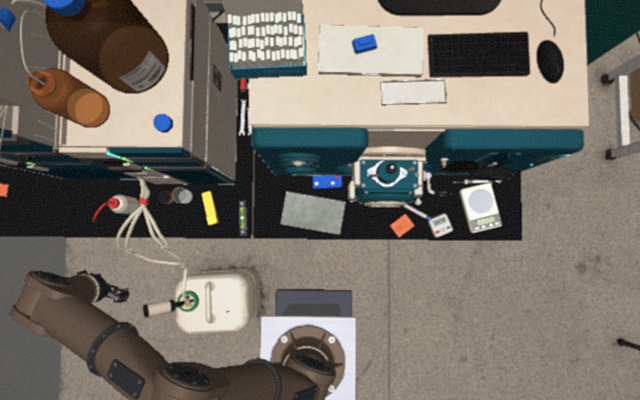

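View pics/side0.png

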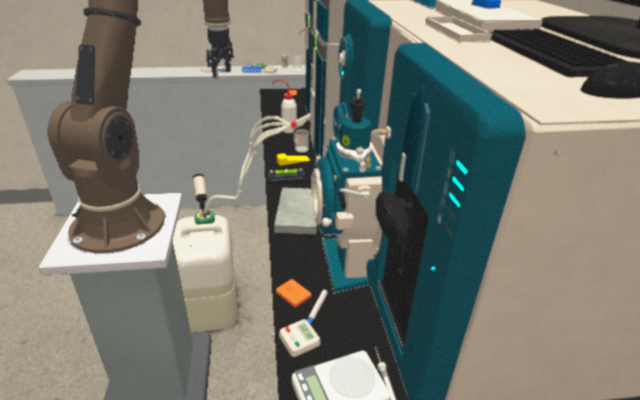

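The top view shows the slab near (313,213), the level at (242,217) and the wedge at (209,208), its grip end upwards or downwards. The rack is at (327,182), and the note pad and timer are at (402,226) and (440,225). Next I measure poses by colour and depth.

```bash
python3 - <<'E'
from h import *
s=dict(np.load("/tmp/top0.npz"));P=pts(s);im=s["img"].astype(int);hsv=cv2.cvtColor(s["img"],cv2.COLOR_RGB2HSV)
v,u=np.mgrid[0:400,0:640]
def rect(m,n):
    m=m.astype(np.uint8);k,l,st,c=cv2.connectedComponentsWithStats(m);i=1+st[1:,4].argmax();m=l==i
    q=P[m];r=cv2.minAreaRect((q[:,:2]*1000).astype(np.float32));print(n,m.sum(),"ctr",np.round(r[0]),"size",np.round(r[1]),"ang",round(r[2],1),"z",np.round(np.percentile(q[:,2],[5,50,95]),4));return m
Z=P[...,2]
def box(a,b,c,d):return (u>=a)&(u<c)&(v>=b)&(v<d)
m=rect(box(270,185,355,237)&(Z>.025)&(Z<.07)&(hsv[...,1]<80),"slab")
q=P[m];A=np.c_[q[:,:2],np.ones(len(q))];c=np.linalg.lstsq(A,q[:,2],rcond=None)[0];print("plane",c,np.degrees(np.hypot(*c[:2])),np.abs(A@c-q[:,2]).std())
m=rect(box(195,185,225,232)&(hsv[...,0]>18)&(hsv[...,0]<36)&(hsv[...,1]>120)&(hsv[...,2]>80),"wedge")
q=P[m];t=q[q[:,2]>.023];print("grip top",t[:,:2].mean(0),len(t),"all ctr",q[:,:2].mean(0))
m=rect(box(230,195,252,237)&(Z>.008)&(Z<.05),"level")
for w,bx in(("a",(195,185,260,240)),): save(s,"c0.png",(190,170,360,245),4.6)
sd=dict(np.load("/tmp/side0.npz"));save(sd,"c1.png",(250,140,340,260),5)
print(P[196,327],P[226,402],P[225,440])
# front of instrument near: lowest x with z>.08 
m=(Z>.08)&(Z<.6)&(P[...,0]>.3)&(P[...,0]<1)
for y in np.arange(-.5,.6,.1):
    k=m&(abs(P[...,1]-y)<.05); print(round(y,1),P[k][:,0].min() if k.any() else None)
E
```

```text
slab 1977 ctr [497.  -9.] size [200. 110.] ang 80.4 z [0.034  0.041  0.0478]
plane [-0.00665484 -0.02824399  0.04392723] 1.6625748119844665 0.0022809642504585397
wedge 387 ctr [448. 173.] size [464. 112.] ang 69.1 z [-0.0038  0.0093  0.0297]
grip top [0.472246   0.32460471] 68 all ctr [0.51254153 0.34102497]
level 250 ctr [480. 227.] size [119.  27.] ang 1.7 z [0.0096 0.0212 0.0299]
[ 0.55623185 -0.05804678  0.00078785] [ 0.45577161 -0.31167214  0.00915406] [ 0.45997972 -0.43812449  0.01482562]
-0.5 0.5720867786907757
-0.4 0.5370898269911968
-0.3 0.5120374920251878
-0.2 0.5115083539862469
-0.1 0.5250888819560648
-0.0 0.5936423396723158
0.1 0.5968918764669696
0.2 0.7840215422707109
0.3 0.5887432315591629
0.4 0.5858054352428297
0.5 0.3001003104567612
```

View pics/c0.png

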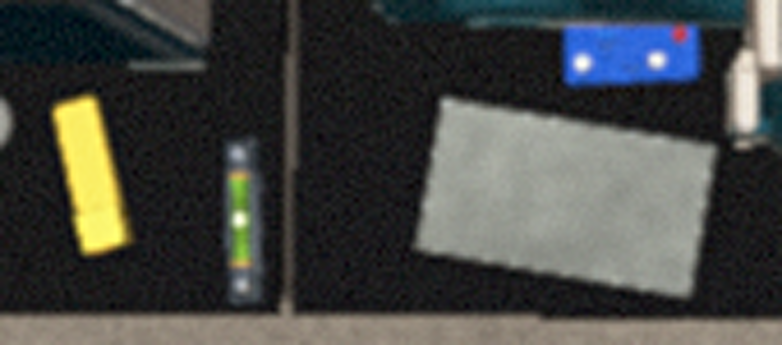

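View pics/c1.png

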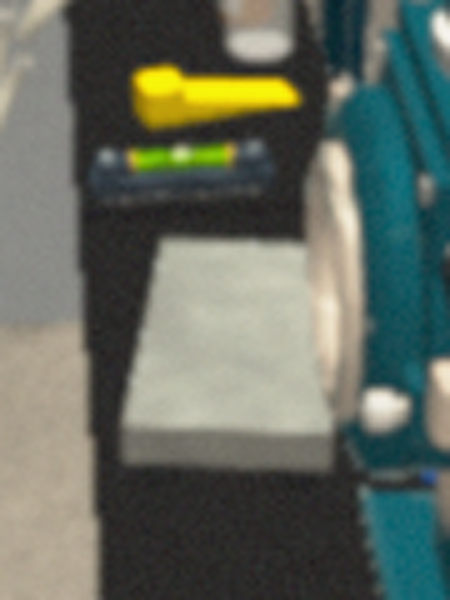

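The overview crop shows the slab's low end to the left (+y world). The level's axis runs about along world x with its bubble centred at crop (239,218). The wedge's grip is near the bench front at crop (103,232), its tip at (75,98). I refine the wedge and level, and map the housing, before moving.

```bash
python3 - <<'E'
from h import *
s=dict(np.load("/tmp/top0.npz"));P=pts(s);hsv=cv2.cvtColor(s["img"],cv2.COLOR_RGB2HSV)
v,u=np.mgrid[0:400,0:640];Z=P[...,2];box=lambda a,b,c,d:(u>=a)&(u<c)&(v>=b)&(v<d)
K=s["camera_matrix"];C=-s["R"].T@s["t"]
def onz(u,v,z):
    d=s["R"].T@np.array([(u-K[0,2])/K[0,0],(v-K[1,2])/K[1,1],1]);return (C+d*(z-C[2])/d[2])[:2]
m=(box(198,186,222,229)&(hsv[...,0]>18)&(hsv[...,0]<36)&(hsv[...,1]>110)&(hsv[...,2]>90))
k,l,st,c=cv2.connectedComponentsWithStats(m.astype(np.uint8));m=l==1+st[1:,4].argmax()
r=cv2.minAreaRect(np.c_[u[m],v[m]].astype(np.float32));b=cv2.boxPoints(r);b=b[b[:,1].argsort()]
tip=onz(*b[:2].mean(0)+[0,-.5]*1,.002) if 0 else onz(*b[:2].mean(0),.002);back=onz(*b[2:].mean(0),.028)
print("rect",r,"tip",tip,"back",back,"len",np.hypot(*(tip-back)),"ang",np.degrees(np.arctan2(*(tip-back)[::-1])))
q=P[m&(Z>-.01)&(Z<.035)];ax=(tip-back)/np.hypot(*(tip-back));t=(q[:,:2]-back)@ax
for a in np.arange(0,.12,.01):
    k=(t>=a)&(t<a+.01);print(round(a,2),k.sum(),q[k].mean(0).round(4) if k.any() else '')
# level
g=box(232,198,250,234)&(hsv[...,0]>35)&(hsv[...,0]<85)&(hsv[...,1]>120)
L=box(230,195,252,237)&(Z>.008)&(Z<.05)
print("green",onz(u[g].mean(),v[g].mean(),.024),"blob",onz(u[L].mean(),v[L].mean(),.02), P[L][:,:2].mean(0))
cv=np.cov(P[L][:,:2].T);w,e=np.linalg.eigh(cv);print("lev ang",np.degrees(np.arctan2(e[1,1],e[0,1])))
sd=dict(np.load("/tmp/side0.npz"))
for n,S in(("top",s),("side",sd)):
  Q=pts(S);print(n)
  for y in np.arange(-.35,.35,.05):
    o=[]
    for z in (.06,.12,.2,.3,.4):
        k=(abs(Q[...,1]-y)<.025)&(abs(Q[...,2]-z)<.045)&(Q[...,0]>.3)&(Q[...,0]<1); o.append(round(np.percentile(Q[k][:,0],2),3) if k.sum()>5 else None)
    print(round(y,2),o)
E
```

```text
rect ((209.25706481933594, 207.6339569091797), (34.30510711669922, 11.421438217163086), 78.2317123413086) tip [0.57103565 0.35741314] back [0.45571518 0.32440014] len 0.11995277421156644 ang 15.974926024149877
0.0 28 [0.4613 0.3273 0.0198]
0.01 32 [0.4701 0.3297 0.0227]
0.02 34 [0.4799 0.3314 0.0229]
0.03 29 [0.4895 0.3342 0.0162]
0.04 32 [0.4986 0.3375 0.0119]
0.05 32 [0.5081 0.3402 0.0105]
0.06 33 [0.518  0.3439 0.0077]
0.07 30 [0.5275 0.3463 0.0082]
0.08 31 [0.5366 0.3495 0.0051]
0.09 32 [0.5465 0.3522 0.0036]
0.1 31 [0.5564 0.3546 0.002 ]
0.11 28 [5.654e-01 3.583e-01 2.000e-04]
green [0.48277159 0.22744857] blob [0.47861961 0.22788818] [0.47868011 0.22791112]
lev ang -177.75241448360367
top
-0.35 [None, np.float64(0.622), np.float64(0.517), np.float64(0.54), np.float64(0.605)]
-0.3 [np.float64(0.43), None, np.float64(0.513), np.float64(0.528), np.float64(0.665)]
-0.25 [None, np.float64(0.513), np.float64(0.513), np.float64(0.515), np.float64(0.567)]
-0.2 [None, np.float64(0.513), np.float64(0.512), np.float64(0.516), np.float64(0.566)]
-0.15 [np.float64(0.555), np.float64(0.621),
[... 1232 characters left out ...]
one, np.float64(0.544), np.float64(0.62)]
-0.1 [np.float64(0.428), None, None, None, np.float64(0.619)]
-0.05 [np.float64(0.435), None, None, np.float64(0.595), np.float64(0.602)]
-0.0 [np.float64(0.443), None, np.float64(0.596), np.float64(0.592), np.float64(0.599)]
0.05 [np.float64(0.452), None, None, np.float64(0.595), np.float64(0.602)]
0.1 [np.float64(0.458), None, None, np.float64(0.619), np.float64(0.619)]
0.15 [None, None, None, None, None]
0.2 [np.float64(0.424), None, None, None, None]
0.25 [np.float64(0.441), np.float64(0.591), np.float64(0.592), np.float64(0.592), np.float64(0.592)]
0.3 [np.float64(0.458), np.float64(0.59), np.float64(0.591), np.float64(0.591), np.float64(0.588)]
```

```bash
python3 -m crank '[[[-10,16,2],[0,0,-14],8.5],[[-10,16,2],[0,0,-14],8.5],[[-10,16,2],[0,0,-14],8.5],[[-10,16,2],[0,0,-14],8.5],[[-20.8,32.9,8],[0,0,-28.3],8.5],[[-20.8,32.9,10],[0,0,-28.3],8.5],[[-20.8,32.9,10],[0,0,-28.3],8.5],[[-20.8,32.9,10],[0,0,-28.3],8.5],[[-20.8,32.9,10],[0,0,-28.3],8.5],[[-20.8,32.9,10],[0,0,-28.3],8.5]]'
python3 - <<'E'
from h import *
s=snapshot("top");save(s,"t1.png",(190,160,360,245),4.6);S=snapshot("side");save(S,"s1.png",(220,60,340,200),4)
print(toolvec(np.array([.480,.2275,.13])-read_state()["tool_pos"]))
E
```

```text
time_s: 1.1
tool_pos: [0.4804, 0.2241, 0.1299]
orientation: [-179.9, 0.2, 91.7]
ft_force: [0.4, -0.3, 0.2]
grip_width: 0.0846
[-0.10108814  0.06558962  0.11642461]
```

```bash
python3 -m crank '[[[0,0,4],[0,0,0],7],[[0,0,8],[0,0,0],6],[[0,0,10],[0,0,0],6],[[0,0,11.2],[0,0,0],6],[[0,0,12.3],[0,0,0],6],[[0,0,12.3],[0,0,0],6],[[0,0,12.3],[0,0,0],1],[[0,0,12.3],[0,0,0],1],[[0,0,12.3],[0,0,0],1],[[0,0,12.3],[0,0,0],1],[[0,0,12.3],[0,0,0],1],[[0,0,12.3],[0,0,0],1]]'
python3 - <<'E'
from h import *
print(read_state()["grip_width"],read_state()["ft_force"])
E
```

```text
time_s: 2.4
tool_pos: [0.4803, 0.2283, 0.0096]
orientation: [179.9, -0.0, 92.0]
ft_force: [-1.5, -1.3, 7.4]
grip_width: 0.0215
0.02145592443006212 [-1.50394383 -1.27377339  7.39453286]
```

```bash
python3 -m crank '[[[0,0,-1],[0,0,0],1],[[0,0,-3],[0,0,0],1],[[0,0,-7],[0,0,0],1],[[0,0,-12],[0,0,0],1],[[0,0,-12],[0,0,0],1],[[0,0,-12],[0,0,0],1],[[0,0,-12],[0,0,0],1],[[0,0,-12],[0,0,0],1]]'
python3 - <<'E'
from h import *
S=snapshot("side");save(S,"s2.png",(210,60,350,210),4);s=snapshot("top");save(s,"t2.png",(190,160,360,245),4.6)
st=read_state();print(st["grip_width"],st["ft_force"],st["tool_pos"])
R=Ro.from_euler('xyz',st["orientation"],degrees=True)
for T in ([.497,-.007,.125],):print(toolvec(np.array(T)-st["tool_pos"]))
E
```

```text
time_s: 3.2
tool_pos: [0.4786, 0.2276, 0.127]
orientation: [-179.9, 0.1, 92.0]
ft_force: [0.2, -0.7, -3.1]
grip_width: 0.0212
0.021585401387673005 [-0.08125675 -0.65019213 -3.74174745] [0.4789102  0.22771934 0.12713029]
[-23.52061159   0.98665666   0.23831935]
```

View pics/s2.png

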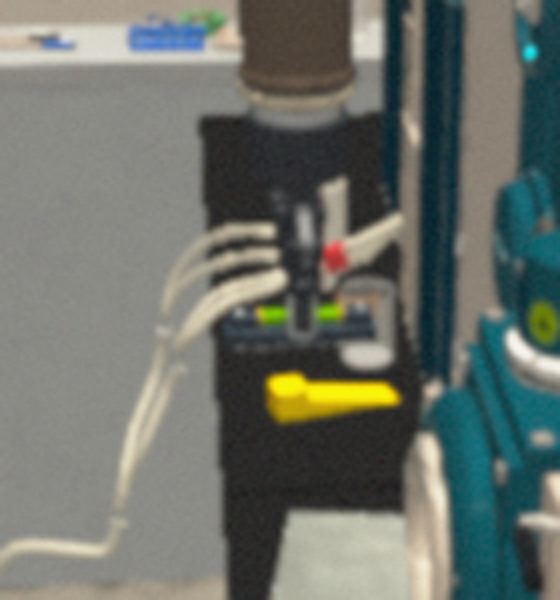

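The side view shows the level held horizontally at its middle, with its vial at crop (300,315). I carry it over the slab and turn it.

```bash
python3 -m crank '[[[-4,0,0],[0,0,8.5],1],[[-8,0,0],[0,0,17],1],[[-12,0.5,0],[0,0,25.5],1],[[-16,0.5,0],[0,0,34],1],[[-20,0.8,0],[0,0,42.5],1],[[-22,1,0],[0,0,51],1],[[-23.5,1,0],[0,0,59.5],1],[[-23.5,1,0],[0,0,68],1],[[-23.5,1,0],[0,0,76.5],1],[[-23.5,1,0],[0,0,85],1],[[-23.5,1,0],[0,0,93.5],1],[[-23.5,1,0],[0,0,101.6],1]]' && python3 -m crank '[[[0,0,1],[-0.8,0,0],1],[[0,0,3],[-1.7,0,0],1],[[0,0,4],[-1.7,0,0],1],[[0,0,4],[-1.7,0,0],1],[[0,0,4],[-1.7,0,0],1]]'
python3 - <<'E'
from h import *
s=snapshot("top");save(s,"t3.png",(270,170,360,240),8)
S=snapshot("side");save(S,"s3.png",(250,130,350,250),5)
st=read_state();print(st["tool_pos"],st["orientation"],st["ft_force"],toolvec(np.array([.497,-.007,.062])-st["tool_pos"]))
E
```

```text
time_s: 4.5
tool_pos: [0.4975, -0.0064, 0.1277]
orientation: [180.0, 0.1, -9.9]
ft_force: [-0.7, 0.5, -2.7]
grip_width: 0.0213
time_s: 5.0
tool_pos: [0.4977, -0.0067, 0.0881]
orientation: [178.3, 0.0, -9.5]
ft_force: [-0.2, -0.0, -2.1]
grip_width: 0.0214
[ 0.49829488 -0.00664088  0.08878718] [ 1.78316763e+02 -4.43847966e-02 -9.57470434e+00] [ 0.17982267  0.27001591 -3.14123193] [-0.12378581 -0.0217565   2.67913972]
```

View pics/s3.png

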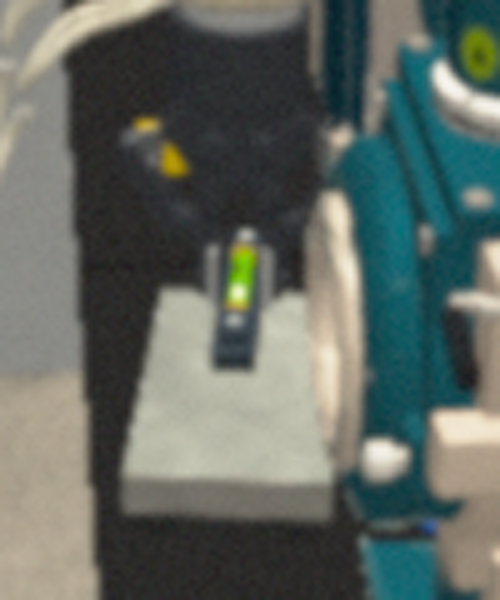

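The level is in line over the slab, with its bubble at the near end, so the tilt sense is right. Lowering gently.

```bash
python3 -m crank '[[[0,0,1],[0,0,0],1],[[0,0,2],[0,0,0],1],[[0,0,2.8],[0,0,0],1],[[0,0,3.1],[0,0,0],1],[[0,0,3.3],[0,0,0],1],[[0,0,3.3],[0,0,0],1],[[0,0,3.3],[0,0,0],1]]'; python3 -m crank '[[[0,0,0.1],[0,0,0],1],[[0,0,0.1],[0,0,0],1],[[0,0,0.1],[0,0,0],1]]'
```

```text
time_s: 5.8
tool_pos: [0.4979, -0.0073, 0.0555]
orientation: [178.3, -0.0, -9.6]
ft_force: [0.6, -0.8, -3.1]
grip_width: 0.0216
time_s: 6.1
tool_pos: [0.4978, -0.0073, 0.0544]
orientation: [178.3, -0.0, -9.6]
ft_force: [-0.0, 0.3, -2.6]
grip_width: 0.0215
```

```bash
for i in 1 2 3; do python3 -m crank '[[[0,0,0.1],[0,0,0],1],[[0,0,0.1],[0,0,0],1],[[0,0,0.1],[0,0,0],1]]' | grep -E "pos|force"; done
```

```text
tool_pos: [0.4977, -0.0073, 0.0533]
ft_force: [0.2, 0.5, -3.0]
tool_pos: [0.4977, -0.0074, 0.0523]
ft_force: [0.0, 0.0, -3.7]
tool_pos: [0.4978, -0.0074, 0.0516]
ft_force: [-1.8, -0.0, 4.2]
```

```bash
python3 -m crank '[[[0,0,-0.1],[0,0,0],2.4],[[0,0,-0.1],[0,0,0],3],[[0,0,-0.1],[0,0,0],3.5],[[0,0,-0.1],[0,0,0],4],[[0,0,-0.1],[0,0,0],4.5],[[0,0,-0.1],[0,0,0],5],[[0,0,-1],[0,0,0],5],[[0,0,-3],[0,0,0],5],[[0,0,-7],[1.7,0,0],5],[[0,0,-9],[1.7,0,0],5],[[0,0,-9],[1.7,0,0],5],[[0,0,-9],[1.7,0,0],5]]'
python3 - <<'E'
from h import *
st=read_state();print(st["tool_pos"],st["orientation"],st["ft_force"],st["grip_width"],toolvec(np.array([.472,.329,.13])-st["tool_pos"]))
E
```

```text
time_s: 8.2
tool_pos: [0.4983, -0.0046, 0.1418]
orientation: [-180.0, -0.1, -9.6]
ft_force: [-0.3, -0.7, -0.8]
grip_width: 0.0501
[ 0.49828448 -0.00460603  0.14177167] [-1.79958194e+02 -5.84120563e-02 -9.57857734e+00] [-0.33477131 -0.73557805 -0.76534904] 0.050090246195646566 [ -8.1442056 -32.4572648   1.1925472]
```

```bash
python3 -m crank '[[[-1,-4,0],[0,0,-8.5],6],[[-2,-8,0],[0,0,-17],7],[[-3,-12,0],[0,0,-25.5],7],[[-4,-16,0],[0,0,-34],7],[[-5,-20,0],[0,0,-42.5],7],[[-6,-24,0],[0,0,-51],7],[[-7,-28,0],[0,0,-59.5],7],[[-8.1,-32.4,1],[0,0,-68],7],[[-8.1,-32.4,1],[0,0,-76.5],7],[[-8.1,-32.4,1],[0,0,-85],7],[[-8.1,-32.4,1],[0,0,-93.5],7],[[-8.1,-32.4,1],[0,0,-102],7]]'; python3 -m crank '[[[0,0,0],[0,0,-8.5],7],[[0,0,0],[0,0,-13],7],[[0,0,0],[0,0,-13],7],[[0,0,0],[0,0,-13],7]]'
python3 - <<'E'
from h import *
s=snapshot("top");np.savez("/tmp/t4.npz",**s);S=snapshot("side");np.savez("/tmp/s4.npz",**S);
a=cv2.resize(s["img"][170:240,190:340],None,fx=5,fy=5,interpolation=cv2.INTER_CUBIC)
b=cv2.resize(S["img"][130:240,250:350],None,fx=2.2,fy=2.2,interpolation=cv2.INTER_CUBIC)
c=np.zeros((a.shape[0]+b.shape[0],a.shape[1],3),np.uint8);c[:350]=a;c[350:,:b.shape[1]]=b;cv2.imwrite("pics/c4.png",c[:,:,::-1])
st=read_state();print(st["tool_pos"],st["orientation"],st["time_s"],toolvec(np.array([.472,.329,.008])-st["tool_pos"]))
E
```

```text
time_s: 9.4
tool_pos: [0.4713, 0.3278, 0.1296]
orientation: [-179.9, 0.1, 92.8]
ft_force: [0.9, -1.7, -0.1]
grip_width: 0.0701
time_s: 9.8
tool_pos: [0.4718, 0.3278, 0.1303]
orientation: [-179.9, 0.0, 105.3]
ft_force: [-0.2, -0.1, 0.0]
grip_width: 0.0698
[0.47195839 0.32802082 0.1307386 ] [-1.79947193e+02  1.78593952e-02  1.05298914e+02] 9.9 [ 0.09717575  0.04116238 12.27379714]
```

View pics/c4.png

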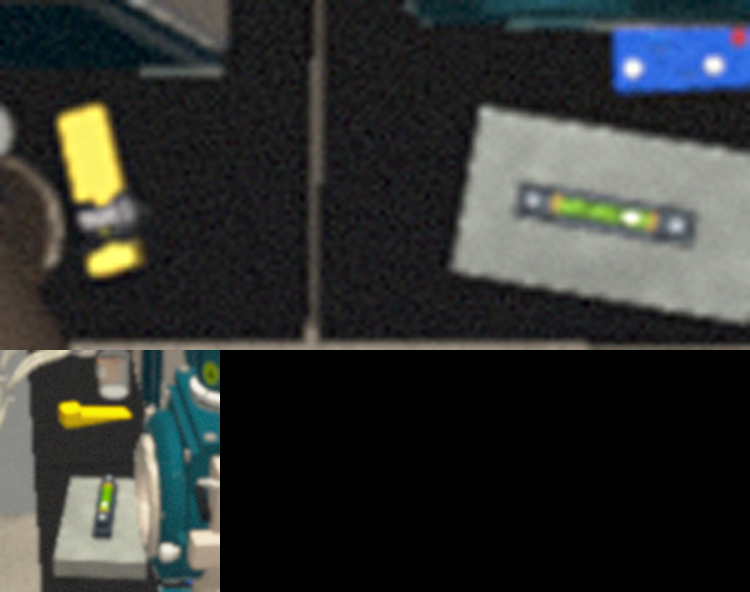

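```bash
python3 - <<'E'
from h import *
s=dict(np.load("/tmp/t4.npz"));K=s["camera_matrix"];C=-s["R"].T@s["t"]
def proj(X):
    c=s["R"]@np.array(X)+s["t"];return (K@c/c[2])[:2]
def onz(u,v,z):
    d=s["R"].T@np.array([(u-K[0,2])/K[0,0],(v-K[1,2])/K[1,1],1]);return (C+d*(z-C[2])/d[2])[:2]
print("block ctr from crop",onz(212.4,220.2,.028), onz(212.4,220.2,.02))
print("tip px of finger",proj([.472,.328,.13]),proj([.472,.328,.2]),proj([.4804,.294,.14]))
print("expected block top corner pixels",proj([.472,.329,.028]))
S=dict(np.load("/tmp/s4.npz"));P=pts(S);h=cv2.cvtColor(S["img"],cv2.COLOR_RGB2HSV)
v,u=np.mgrid[0:400,0:640]
m=(h[...,0]>18)&(h[...,0]<36)&(h[...,1]>130)&(h[...,2]>100)&(u>265)&(u<320)&(v>140)&(v<180)
q=P[m];q=q[(abs(q[:,1]-.335)<.04)&(q[:,2]<.04)]
for a in np.arange(.44,.6,.01):
    k=(q[:,0]>=a)&(q[:,0]<a+.01);print(round(a,2),k.sum(),q[k].max(0).round(3) if k.any() else '',q[k].mean(0).round(3) if k.any() else '')
E
```

```text
block ctr from crop [0.46987371 0.32595546] [0.47012577 0.32782602]
tip px of finger [204.26128931 218.44374735] [198.49016201 217.58889934] [214.34706138 215.72669933]
expected block top corner pixels [211.51248202 219.55954101]
0.44 0  
0.45 18 [0.46  0.372 0.029] [0.457 0.327 0.017]
0.46 31 [0.47  0.336 0.029] [0.465 0.315 0.019]
0.47 30 [0.479 0.339 0.029] [0.475 0.316 0.018]
0.48 25 [0.49  0.338 0.028] [0.485 0.317 0.016]
0.49 20 [0.5   0.345 0.02 ] [0.495 0.324 0.011]
0.5 20 [0.509 0.373 0.015] [0.505 0.334 0.009]
0.51 21 [0.52  0.374 0.012] [0.515 0.334 0.008]
0.52 17 [0.529 0.374 0.011] [0.525 0.339 0.006]
0.53 16 [0.54  0.357 0.009] [0.535 0.339 0.006]
0.54 15 [0.55  0.375 0.006] [0.545 0.349 0.004]
0.55 14 [0.559 0.371 0.006] [0.555 0.346 0.002]
0.56 14 [0.57  0.374 0.002] [ 0.564  0.353 -0.   ]
0.57 2 [ 0.571  0.36  -0.001] [ 0.571  0.355 -0.001]
0.58 0  
0.59 0
```

```bash
python3 -m crank '[[[0,0,4],[0,0,0],7],[[0,0,8],[0,0,0],6],[[0,0,10],[0,0,0],6],[[0,0,11.2],[0,0,0],6],[[0,0,12.0],[0,0,0],6],[[0,0,12.0],[0,0,0],6],[[0,0,12.0],[0,0,0],1],[[0,0,12.0],[0,0,0],1],[[0,0,12.0],[0,0,0],1],[[0,0,12.0],[0,0,0],1],[[0,0,12.0],[0,0,0],1],[[0,0,12.0],[0,0,0],1]]'
python3 -m crank '[[[0,0,-1],[0,0,0],1],[[0,0,-3],[0,0,0],1],[[0,0,-6],[0,0,0],1],[[0,0,-6],[0,0,0],1],[[0,0,-6],[0,0,0],1]]'
python3 - <<'E'
from h import *
s=snapshot("side");save(s,"s5.png",(230,100,350,210),4);np.savez("/tmp/s5.npz",**s)
E
```

```text
time_s: 11.1
tool_pos: [0.4731, 0.3288, 0.0127]
orientation: [179.9, -0.1, 105.4]
ft_force: [-0.4, -0.3, 6.1]
grip_width: 0.0289
time_s: 11.6
tool_pos: [0.4728, 0.3285, 0.0725]
orientation: [179.9, -0.1, 105.4]
ft_force: [-0.5, 0.4, -1.0]
grip_width: 0.0295
```

View pics/s5.png

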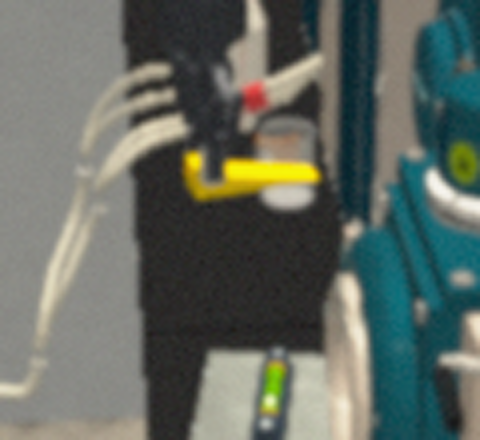

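The wedge is held level and centred in the pads, with its tip at crop (315,175) and clear of the flask behind. I turn it away from the wall first.

```bash
python3 -m crank '[[[-1,-1.5,-1],[0,0,3],1],[[-1.4,-2.5,-2],[0,0,11],1],[[-1.4,-2.5,-2],[0,0,19],1],[[-1.4,-2.5,-2],[0,0,27.5],1],[[-1.4,-2.5,-2],[0,0,36],1],[[-1.4,-2.5,-2],[0,0,44.5],1],[[-1.4,-2.5,-2],[0,0,53],1],[[-1.4,-2.5,-2],[0,0,61.5],1],[[-1.4,-2.5,-2],[0,0,70],1],[[-1.4,-2.5,-2],[0,0,78.5],1],[[-1.4,-2.5,-2],[0,0,87],1],[[-1.4,-2.5,-2],[0,0,95.5],1]]'; python3 -m crank '[[[0,0,0],[0,0,8.5],1],[[0,0,0],[0,0,13.9],1],[[0,0,0],[0,0,13.9],1],[[0,0,0],[0,0,13.9],1]]'
python3 - <<'E'
from h import *
s=snapshot("top");st=read_state();p=st["tool_pos"];print(p,st["orientation"],toolvec(np.array([.519,.197,p[2]])-p))
P=pts(s);h=cv2.cvtColor(s["img"],cv2.COLOR_RGB2HSV);v,u=np.mgrid[0:400,0:640]
save(s,"t6.png",(190,170,360,245),4.6)
m=(h[...,0]>18)&(h[...,0]<36)&(h[...,1]>110)&(h[...,2]>90)&(v>180)&(v<240)&(u>200)&(u<262)
q=P[m];q=q[(q[:,2]>.06)&(q[:,2]<.12)]
for a in np.arange(.16,.34,.02):
    k=(q[:,1]>=a)&(q[:,1]<a+.02);print(round(a,2),k.sum(),q[k].mean(0).round(4) if k.any() else '')
E
```

```text
time_s: 12.85
tool_pos: [0.4512, 0.3076, 0.0904]
orientation: [179.9, 0.1, 9.6]
ft_force: [-0.0, -0.0, -0.7]
grip_width: 0.029
time_s: 13.25
tool_pos: [0.4514, 0.3078, 0.0907]
orientation: [179.9, 0.0, -3.8]
ft_force: [0.7, 0.4, -0.8]
grip_width: 0.0287
[0.45156375 0.30783059 0.09083309] [ 1.79954946e+02  3.08958717e-02 -3.82506872e+00] [7.46795788e+00 1.06084996e+01 4.31500344e-03]
0.16 0 
0.18 0 
0.2 21 [0.4451 0.2167 0.0789]
0.22 59 [0.4449 0.2302 0.0816]
0.24 56 [0.4465 0.2496 0.085 ]
0.26 65 [0.4477 0.2699 0.0901]
0.28 66 [0.4494 0.2911 0.0965]
0.3 3 [0.4393 0.3015 0.1075]
0.32 0
```

```bash
python3 -m crank '[[[3,4,0],[0,0,0],1],[[6,7,0],[0,0,0],1],[[7.5,10.3,0],[0,0,0],1],[[7.5,10.3,0],[0,0,0],1],[[7.5,10.3,3],[0,0,0],1],[[7.5,10.3,5.5],[0,0,0],1],[[7.5,10.3,7],[0,0,0],1],[[7.5,10.3,7.5],[0,0,0],1],[[7.5,10.3,7.5],[0,0,0],1],[[7.5,10.3,7.5],[0,0,0],1]]'
python3 - <<'E'
from h import *
s=snapshot("top");S=snapshot("side")
a=cv2.resize(s["img"][170:245,230:350],None,fx=6,fy=6,interpolation=cv2.INTER_CUBIC)
cv2.imwrite("pics/t7.png",a[:,:,::-1]);save(S,"s7.png",(250,130,340,230),6)
st=read_state();print(st["tool_pos"],st["orientation"])
E
```

```text
time_s: 14.3
tool_pos: [0.52, 0.2003, 0.017]
orientation: [-180.0, -0.0, -4.0]
ft_force: [-0.8, -1.0, -1.0]
grip_width: 0.0286
[0.5201404  0.20039827 0.01721434] [-1.79947897e+02 -7.68172707e-02 -3.96999314e+00]
```

View pics/t7.png

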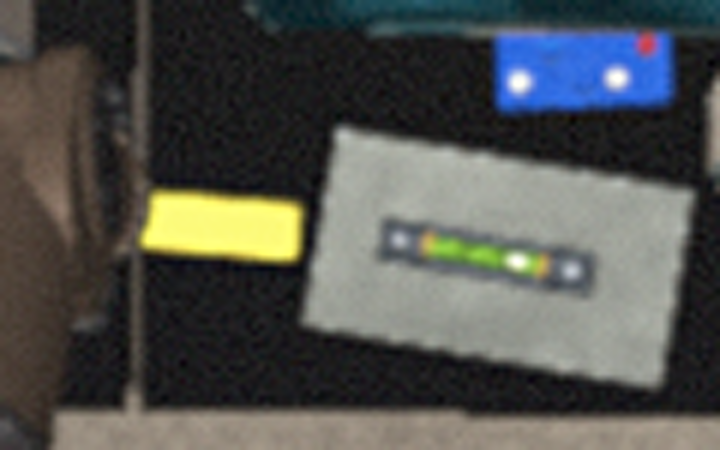

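The tip at (300,232) sits just outside the slab's low face, centred on it. I lower to the bench, then advance.

```bash
python3 -m crank '[[[0,0,0.2],[0,0,0],1],[[0,0,0.3],[0,0,0],1],[[0,0,0.3],[0,0,0],1]]'|grep -E "pos|force"; for i in 1 2; do python3 -m crank '[[[0,0,0.1],[0,0,0],1],[[0,0,0.1],[0,0,0],1]]'|grep -E "pos|force"; done
```

```text
tool_pos: [0.5195, 0.2001, 0.0134]
ft_force: [-0.7, -0.6, -1.0]
tool_pos: [0.5196, 0.2001, 0.0127]
ft_force: [-2.2, -0.1, 5.2]
tool_pos: [0.5197, 0.2002, 0.0127]
ft_force: [-5.3, -1.8, 19.3]
```

```bash
python3 -m crank '[[[0,0,-0.18],[0,0,0],1],[[0,0.3,-0.18],[0,0,0],1],[[0,0.6,-0.18],[0,0,0],1],[[0,0.9,-0.18],[0,0,0],1],[[0,1.2,-0.18],[0,0,0],1],[[0,1.5,-0.18],[0,0,0],1],[[0,1.8,-0.18],[0,0,0],1],[[0,2.1,-0.18],[0,0,0],1],[[0,2.1,-0.18],[0,0,0],1]]'|grep -E "pos|force"
for i in 1 2 ; do python3 -m crank '[[[0,0.1,0],[0,0,0],1],[[0,0.2,0],[0,0,0],1],[[0,0.3,0],[0,0,0],1],[[0,0.4,0],[0,0,0],1],[[0,0.4,0],[0,0,0],1]]'|grep -E "pos|force"; done
```

```text
tool_pos: [0.5181, 0.1785, 0.0131]
ft_force: [-0.1, 0.1, 0.0]
tool_pos: [0.5178, 0.175, 0.0131]
ft_force: [0.3, 0.6, -0.4]
tool_pos: [0.5175, 0.1709, 0.0131]
ft_force: [0.8, 0.4, -1.4]
```

```bash
cat > bub.py <<'E'
from h import *
def bubble(s,img,c,ang,z,dbg=False):
    """rectify the level's top (c world xy, ang axis deg, z) at 0.5 mm/px; return bubble offset along axis from midpoint of orange ends, mm"""
    K=s["camera_matrix"];a=np.radians(ang);ax=np.array([np.cos(a),np.sin(a)]);pe=np.array([ax[1],-ax[0]])
    t=np.arange(-50,50.1,.5);w=np.arange(-12,12.1,.5);T,W=np.meshgrid(t,w)
    X=np.concatenate([np.array(c)+(T[...,None]*ax+W[...,None]*pe)/1000,np.full(T.shape+(1,),z)],-1)
    q=(X@s["R"].T+s["t"])@K.T;q=(q[...,:2]/q[...,2:]).astype(np.float32)
    I=cv2.remap(img.astype(np.float32),q[...,0],q[...,1],cv2.INTER_CUBIC)
    r,g,b=I[...,0],I[...,1],I[...,2]
    gm=np.clip(g-b-40,0,None);wc=(gm.sum(1)*w).sum()/gm.sum()         # vial row
    row=abs(w-wc)<3.5;p=I[row].mean(0)
    org=np.clip(p[:,0]-p[:,1]*.9-15,0,None)                            # orange
    m=t[np.argmax(gm.sum(0)>-1)];mid=(gm.sum(0)*t).sum()/gm.sum()
    l=(t<mid-8);h=(t>mid+8)
    try: o1=(org*t)[l].sum()/org[l].sum();o2=(org*t)[h].sum()/org[h].sum()
    except Exception: o1=o2=np.nan
    k=(t>o1+3)&(t<o2-3);bl=p[:,2]-np.percentile(p[k,2],30);bl=np.clip(bl-.25*bl[k].max(),0,None)*k
    bc=(bl*t).sum()/bl.sum()
    if dbg: print(np.c_[t,p][::4].round(0).astype(int).tolist())
    return bc-(o1+o2)/2,o2-o1,wc,(o1+o2)/2
def avg(name,n,c,ang,z):
    S=[snapshot(name) for _ in range(n)];return bubble(S[0],np.mean([x["img"] for x in S],0),c,ang,z)
E
python3 - <<'E'
from bub import *
for f,c,ang,z in(("/tmp/top0.npz",(.480,.2275),2,.026),("/tmp/side0.npz",(.480,.2275),2,.026),("/tmp/t4.npz",(.497,-.007),80.4,.068),("/tmp/s4.npz",(.497,-.007),80.4,.068)):
    s=dict(np.load(f));print(f,np.round(bubble(s,s["img"],c,ang,z),2))
for n in("top","side"):print(n,np.round(avg(n,3,(.497,-.007),80.4,.068),2))
E
```

```text
/tmp/top0.npz [1.900e-01 6.633e+01 6.000e-02 5.400e-01]
/tmp/side0.npz [ 0.1  66.44  4.17 -1.19]
/tmp/t4.npz [-1.919e+01  6.481e+01 -1.000e-02  4.100e+00]
/tmp/s4.npz [-1.796e+01  6.755e+01 -6.000e-02  5.300e-01]
top [-1.928e+01  6.457e+01 -2.000e-02  4.190e+00]
side [-14.96  73.43  -0.09   3.81]
```

Bubble measuring works: about 0 on the flat bench and −18 to −19 mm now (1.7° should give −17.8). I push on and watch force and bubble.

```bash
cat > m.py <<'E'
from bub import *
print("bubble",np.round(avg("top",3,(.497,-.007),80.4,.068)[:2],2))
E
for i in 1 2 3 4; do python3 -m crank '[[[0,0.1,0],[0,0,0],1],[[0,0.2,0],[0,0,0],1],[[0,0.3,0],[0,0,0],1],[[0,0.4,0],[0,0,0],1],[[0,0.4,0],[0,0,0],1],[[0,0.4,0],[0,0,0],1]]'|grep -E "pos|force";python3 m.py; done
```

```text
tool_pos: [0.5172, 0.1671, 0.0131]
ft_force: [-1.1, 0.2, -1.6]
bubble [-19.37  64.46]
tool_pos: [0.517, 0.1631, 0.0131]
ft_force: [0.8, -0.0, 0.2]
bubble [-19.34  64.46]
tool_pos: [0.5167, 0.1591, 0.0131]
ft_force: [0.5, -0.9, -0.7]
bubble [-19.35  64.32]
tool_pos: [0.5165, 0.1557, 0.0131]
ft_force: [-0.1, 3.5, -1.0]
bubble [-19.12  64.56]
```

```bash
for i in 1 2 3 4; do python3 -m crank '[[[0,0.1,0],[0,0,0],1],[[0,0.2,0],[0,0,0],1],[[0,0.3,0],[0,0,0],1],[[0,0.4,0],[0,0,0],1],[[0,0.4,0],[0,0,0],1],[[0,0.4,0],[0,0,0],1]]'|grep -E "pos|force|width";python3 m.py; done
```

```text
tool_pos: [0.5165, 0.1531, 0.0133]
ft_force: [1.5, 8.6, -1.6]
grip_width: 0.0292
bubble [-17.92  64.4 ]
tool_pos: [0.5164, 0.1492, 0.0133]
ft_force: [1.8, 9.7, -1.3]
grip_width: 0.0292
bubble [-15.73  65.33]
tool_pos: [0.516, 0.1451, 0.0133]
ft_force: [1.2, 9.9, -2.3]
grip_width: 0.0291
bubble [-14.49  62.58]
tool_pos: [0.5156, 0.141, 0.0132]
ft_force: [0.4, 9.3, -3.1]
grip_width: 0.0287
bubble [-13.49  58.89]
```

```bash
sed -i 's|return bc-(o1+o2)/2,o2-o1,wc,(o1+o2)/2|return bc-(o1+o2)/2,o2-o1,wc,(o1+o2)/2,o1,bc,bc-o1-32.25|' bub.py; sed -i 's|\[:2\]|[[0,1,4,5,6]]|' m.py; python3 m.py
python3 - <<'E'
from bub import *
s=dict(np.load("/tmp/t4.npz"));print(np.round(bubble(s,s["img"],(.497,-.007),80.4,.068),2))
E
for i in 1 2; do python3 -m crank '[[[0,0.1,0],[0,0,0],1],[[0,0.2,0],[0,0,0],1],[[0,0.3,0],[0,0,0],1],[[0,0.4,0],[0,0,0],1],[[0,0.4,0],[0,0,0],1],[[0,0.4,0],[0,0,0],1]]'|grep -E "pos|force|width";python3 m.py; done
```

```text
[-1.919e+01  6.481e+01 -1.000e-02  4.100e+00 -2.831e+01 -1.509e+01
 -1.903e+01]
tool_pos: [0.5153, 0.137, 0.0132]
ft_force: [1.6, 9.4, -2.6]
grip_width: 0.0287
tool_pos: [0.5149, 0.1329, 0.0131]
ft_force: [1.3, 8.2, -2.6]
grip_width: 0.0292Traceback (most recent call last):
  File "m.py", line 2, in <module>
    print("bubble",np.round(avg("top",3,(.497,-.007),80.4,.068)[[0,1,4,5,6]],2))
                            ~~~~~~~~~~~~~~~~~~~~~~~~~~~~~~~~~~~^^^^^^^^^^^^^
TypeError: tuple indices must be integers or slices, not list
Traceback (most recent call last):
  File "m.py", line 2, in <module>
    print("bubble",np.round(avg("top",3,(.497,-.007),80.4,.068)[[0,1,4,5,6]],2))
                            ~~~~~~~~~~~~~~~~~~~~~~~~~~~~~~~~~~~^^^^^^^^^^^^^
TypeError: tuple indices must be integers or slices, not list
Traceback (most recent call last):
  File "m.py", line 2, in <module>
    print("bubble",np.round(avg("top",3,(.497,-.007),80.4,.068)[[0,1,4,5,6]],2))
                            ~~~~~~~~~~~~~~~~~~~~~~~~~~~~~~~~~~~^^^^^^^^^^^^^
TypeError: tuple indices must be integers or slices, not list
```

```bash
sed -i 's|)\[\[0,1,4,5,6\]\]|)[4:]|' m.py; python3 m.py; python3 - <<'E'
from bub import *
s=snapshot("top");print([x.tolist() for x in [np.round(bubble(s,s["img"],(.497,-.007),80.4,.068,True),1)]])
S=snapshot("side");print(np.round(bubble(S,S["img"],(.497,-.007),80.4,.068),1))
a=cv2.resize(s["img"][180:245,260:350],None,fx=5,fy=5,interpolation=cv2.INTER_CUBIC)
b=cv2.resize(S["img"][165:230,260:350],None,fx=5,fy=5,interpolation=cv2.INTER_CUBIC)
cv2.imwrite("pics/c8.png",cv2.resize(np.vstack([a,b]),None,fx=.9,fy=.9)[:,:,::-1])
E
```

```text
bubble [-32.69  -2.    -1.56]
[[-50, 159, 166, 173], [-48, 174, 181, 189], [-46, 167, 172, 182], [-44, 143, 149, 159], [-42, 117, 124, 133], [-40, 103, 111, 120], [-38, 107, 111, 113], [-36, 126, 121, 110], [-34, 154, 138, 101], [-32, 176, 159, 91], [-30, 178, 174, 83], [-28, 162, 185, 73], [-26, 144, 188, 68], [-24, 136, 192, 66], [-22, 137, 195, 67], [-20, 141, 199, 71], [-18, 141, 198, 74], [-16, 138, 191, 73], [-14, 127, 179, 66], [-12, 121, 166, 66], [-10, 129, 164, 81], [-8, 162, 185, 122], [-6, 202, 215, 168], [-4, 231, 239, 210], [-2, 238, 246, 223], [0, 232, 243, 210], [2, 207, 229, 171], [4, 175, 211, 127], [6, 145, 190, 89], [8, 120, 168, 63], [10, 105, 154, 51], [12, 109, 159, 53], [14, 125, 176, 65], [16, 132, 182, 67], [18, 134, 186, 68], [20, 137, 194, 72], [22, 137, 195, 72], [24, 133, 189, 67], [26, 135, 187, 64], [28, 151, 186, 68], [30, 177, 188, 79], [32, 195, 181, 93], [34, 189, 164, 104], [36, 156, 138, 113], [38, 121, 118, 121], [40, 107, 112, 121], [42, 112, 120, 131], [44, 133, 141, 151], [46, 162, 173, 183], [48, 179, 191, 202], [50, 173, 184, 195]]
[[-2.6, 66.8, 1.4, 0.7, -32.7, -1.9, -1.5]]
[ -3.9  71.9   0.8   2.8 -33.1  -1.   -0.1]
```

View pics/c8.png

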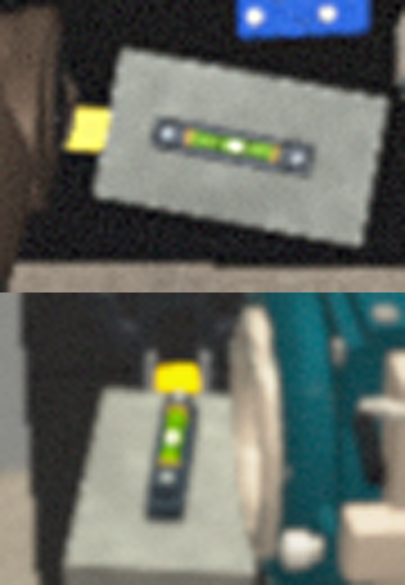

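The bubble now sits slightly to the -y side of centre (about −2.5 mm); the slab has slid about 4 mm, within the limit. I push about 3 mm more.

```bash
python3 -m crank '[[[0,0.1,0],[0,0,0],1],[[0,0.2,0],[0,0,0],1],[[0,0.3,0],[0,0,0],1],[[0,0.3,0],[0,0,0],1],[[0,0.3,0],[0,0,0],1],[[0,0.3,0],[0,0,0],1]]'|grep -E "pos|force|width"; cat > m2.py <<'E'
from bub import *
S=[snapshot("top") for _ in range(6)];I=np.mean([x["img"] for x in S],0)
np.savez("/tmp/last.npz",img=I,**{k:S[0][k] for k in("R","t","camera_matrix")})
for z in(.069,.073):print(np.round(bubble(S[0],I,(.4965,-.009),80.4,z),2))
h=cv2.cvtColor(S[0]["img"],cv2.COLOR_RGB2HSV);Z=np.mean([pts(x) for x in S],0);v,u=np.mgrid[0:400,0:640]
m=(u>270)&(u<355)&(v>185)&(v<238)&(Z[...,2]>.03)&(Z[...,2]<.055)&(h[...,1]<60)&(h[...,2]>100)
q=Z[m];A=np.c_[q[:,:2],np.ones(len(q))];c=np.linalg.lstsq(A,q[:,2],rcond=None)[0]
r=cv2.minAreaRect((q[:,:2]*1000).astype(np.float32));print("slab",r,"slope mrad along",1000*c[:2]@[.167,.986])
E
python3 m2.py
```

```text
tool_pos: [0.5146, 0.1298, 0.0131]
ft_force: [1.1, 7.7, -3.3]
grip_width: 0.0289
[ -0.64  66.83   1.66   2.39 -31.02   1.75   0.53]
[ -0.63  66.65   1.49   2.24 -31.09   1.61   0.44]
slab ((498.231689453125, -11.312088012695312), (199.84378051757812, 109.3130874633789), 79.48870849609375) slope mrad along 0.555670450022078
```

```bash
python3 -m crank '[[[0,0,0],[0,0,0],3.2],[[0,0,0],[0,0,0],3.6],[[0,0,0],[0,0,0],4],[[0,0,0],[0,0,0],4.5],[[0,0,0],[0,0,0],5],[[0,0,0],[0,0,0],5],[[0,0,0],[0,0,0],5],[[0,0,0],[0,0,0],5]]'|grep -E "pos|force|width"; python3 m2.py
```

```text
tool_pos: [0.5145, 0.1282, 0.0131]
ft_force: [0.0, -0.2, 0.2]
grip_width: 0.0499
[ -0.88  67.06   1.61   2.52 -31.01   1.64   0.4 ]
[ -0.85  66.86   1.44   2.37 -31.06   1.52   0.33]
slab ((498.1989440917969, -11.285430908203125), (199.82920837402344, 109.42552185058594), 79.55924987792969) slope mrad along 0.5737236761282267
```

Released; the bubble is about −0.9 mm and stable. I lift clear and take a final check.

```bash
python3 -m crank '[[[0,0,-1],[0,0,0],5],[[0,0,-3],[0,0,0],5],[[0,0,-6],[0,0,0],5],[[0,-1,-10],[0,0,0],5],[[0,-4,-13],[0,0,0],5],[[-2,-8,-15],[0,0,0],5],[[-3,-12,-15],[0,0,0],5],[[-3,-14,-15],[0,0,0],5],[[-3,-14,-15],[0,0,0],5],[[-3,-14,-15],[0,0,0],5]]'; python3 m2.py; python3 - <<'E'
from bub import *
S=[snapshot("side") for _ in range(4)];I=np.mean([x["img"] for x in S],0)
print("side",np.round(bubble(S[0],I,(.4965,-.009),80.4,.071),2))
a=cv2.resize(np.load("/tmp/last.npz")["img"][175:245,240:350].astype(np.uint8),None,fx=5,fy=5,interpolation=cv2.INTER_CUBIC)
b=cv2.resize(I[160:220,240:350].astype(np.uint8),None,fx=4.1,fy=4.1,interpolation=cv2.INTER_CUBIC);b=cv2.copyMakeBorder(b,0,0,0,a.shape[1]-b.shape[1],0)
cv2.imwrite("pics/c9.png",np.vstack([a,b])[:,:,::-1])
E
```

```text
time_s: 28.2
tool_pos: [0.4944, 0.2693, 0.1631]
orientation: [179.9, -0.0, -4.0]
ft_force: [-0.2, -0.6, -0.2]
grip_width: 0.0502
[ -0.91  66.94   1.61   2.54 -30.93   1.63   0.31]
[ -0.88  66.75   1.44   2.38 -30.99   1.5    0.25]
slab ((498.2701416015625, -11.574737548828125), (199.32533264160156, 109.33345794677734), 79.51036071777344) slope mrad along 0.7556478886406091
side [ -1.7   75.64   1.23   2.1  -35.72   0.4    3.87]
```

View pics/c9.png

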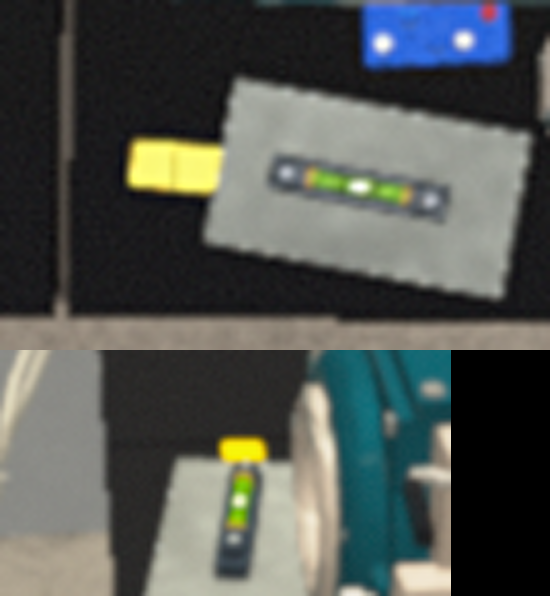

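```bash
python3 - <<'E'
from bub import *
import io,contextlib,ast
for n in("top","side"):
    S=[snapshot(n) for _ in range(6)];I=np.mean([x["img"] for x in S],0)
    f=io.StringIO()
    with contextlib.redirect_stdout(f): bubble(S[0],I,(.4965,-.009),80.4,.071,True)
    p=np.array(ast.literal_eval(f.getvalue()),float);t=np.interp(np.arange(0,1,.002),np.linspace(0,1,len(p)),p[:,0]);c=[np.interp(t,p[:,0],p[:,i]) for i in(1,2,3)]
    d=c[0]-c[1];x=t[1:][(d[1:]*d[:-1]<0)];L=x[x<-20];H=x[x>20]
    k=(abs(t-2)<15);w=np.clip(c[2]-120,0,None)*k;b=(w*t).sum()/w.sum()
    dl=[t[k1][c[1][k1].argmin()] for k1 in((t>b-14)&(t<b-4),(t>b+4)&(t<b+14))]
    print(n,"crossings",x,"bubble",b,"line dips",dl,"mid",np.mean(dl))
print(read_state()["time_s"])
E
```

```text
top crossings [-27.8  33.   40.4] bubble 1.531804372940823 line dips [np.float64(-10.0), np.float64(12.0)] mid 1.0
side crossings [-32.2] bubble -2.03673570324575 line dips [np.float64(-14.0), np.float64(11.8)] mid -1.0999999999999996
29.3
```

```bash
python3 -c "
from plant import order;print(order.job_done())"
```

```text
the job is handed in; nothing more can be done
None
```

I set the level lengthwise on the middle of the slab and slid the wedge thin end first under the screw foot. When the bubble was centred I let go, moved the arm clear and handed the job in at about 29 s of the 72 s. The hand-in gives no verdict, so what follows is my own last checks.

- **Bubble:** the top camera puts it between −1.1 and +0.5 mm from the vial's middle, depending on which marks I measure from. The limit is ±2.5 mm. It stayed steady after I released the wedge.
- **Slab slope:** the depth image gives about 0.6–0.8 mrad, which is nearly level.
- **Level:** it stands about 2–3 mm off the slab's middle along its length, and is aligned with it.
- **Wedge:** it lies about 4–6° off the slab's length, and the push force peaked at about 10 N.
- **Slab movement:** its centre shifted about 3 mm in the images while I pushed, and 15 mm is allowed at the heel. I did not measure the heel itself.

**Checks that disagreed:** the side camera was less certain. It gave −1.7 mm from the orange end marks, where the yellow wedge behind confused the reading, and −0.9 mm from the black lines. One side-camera figure taken from a single end mark came out at +3.9 mm. I discarded it because the mark spacing read 75 mm instead of about 66 mm.

I did not measure the bystanders' positions afterwards. The arm never worked near them.

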